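# Load the crown wash basket and unclip it from its loading cradle

### The job

Empty the three crowns from the little steel shovel into the slotted wash basket while the basket is still clipped in its loading cradle, and stand the shovel back on the bench, upright and let go. Then squeeze the basket's two side catches together to unclip it and lift it straight up, level and with the crowns in it, to about 10 cm above the cradle; finish holding it there by the squeezed catches, ready to carry to the cleaner. Leave the bottle, jar, bur stand and casts where they are.

Things in the scene. Friction and masses are not known exactly. Their poses are not given: they have to be found in the camera images.
- cradle: Loading cradle fixed to the bench: grey base 132 (x) x 84 (y) x 6 mm, guides and end stops up to 22 mm high round the basket (1.5 mm play), and mid-way along each long side a steel catch wall, 24 mm high, whose inward lip holds the catch down. Origin: centre of its underside on the bench; x its long axis, pointing to the robot's left within 0.3 rad, z up. Cradle and shovel may stand either way round.
- basket_floor (a point): Centre of the inner floor of the slotted steel wash basket, an open tray 100 (x) x 44 (y) x 50 (z) mm outside, 96 x 40 mm inside; axes of the basket: x along it (as the cradle's), y towards catch_left, z up. The rim is 47 mm above this point. Clipped in, this point is 9 mm above the bench. Empty weight 0.14 to 0.27 kg.
- basket_grip (a point): Point midway between the two catch pads, at mid-height: 38 mm above the inner floor, 47 mm above the bench when clipped in. Pads: black, ribbed, 26 (x) x 26 (z) mm, one outside each long side; outer faces 64 mm apart free, 53 mm when squeezed home. Their lower edges are 10 mm above the cradle's walls. Squeezed home, the basket lifts straight up and is free once raised 25 mm. Axes of the basket.
- catch_left_pad (a point): Middle of the outer face of the catch pad on the basket's +y side; moves inward (-y of the basket) as it is pressed.
- catch_right_pad (a point): Middle of the outer face of the catch pad on the basket's -y side; moves inward (+y of the basket) as it is pressed.
- catch_left (a joint): Travel of the +y catch in m: 0 = sprung out, its hook 3 mm under the cradle's lip; 0.0055 = fully pressed; clear of the lip from about 0.004. Spring 2.4 N at first, 5.7 N at the end; springs out when let go. A grip of 20 to 30 N presses both home and carries the basket.
- catch_right (a joint): Travel of the -y catch in m, the same as catch_left.
- shovel_grip (a point): Grip point on the small polished steel shovel (85 x 38 mm, 0.05 to 0.1 kg): on its upright flat tab, 22 (x) x 10 (y) mm, which rises behind the pan to 56 mm; 41 mm above the bench when standing. Axes of the shovel: x from the open lip to the tab, y across the tab (grasp it this way), z up. At the start the lip faces the robot within 0.4 rad.
- shovel_lip (a point): Middle of the edge of the shovel's open lip, 73 mm in -x and 31 mm below shovel_grip, 10 mm above the bench when standing. The pan is 28 mm wide inside at the lip; its floor falls 6 degrees away from the lip. Crowns stay in while it is level and slide out over the lip when that side is tipped down (45 to 60 degrees is sure). Axes of the shovel.
- crown_1_centre (a point): Centre of a tooth-coloured crown on its post, a rounded piece 9 x 22 x 9 mm, 12 g, lying crosswise in the shovel's pan, next to the tab.
- crown_2_centre (a point): Centre of the second crown, 9 x 22 x 8 mm, beside the first.
- crown_3_centre (a point): Centre of the third crown, 8 x 21 x 8 mm, nearest the lip.
- dropper_bottle: Bystander, loose: glass dropper bottle 26 mm across, 73 mm tall, white cap, standing between the cradle and the shovel. Origin: centre of its underside.
- plaster_cast: Bystander, loose: white plaster jaw 56 x 60 x 28 mm, at the right, behind the motor control box. Origin: centre of its underside.
- porcelain_jar: Bystander, loose: porcelain powder jar 48 mm across, 58 mm tall, at the back. Origin: centre of its underside.
- bur_stand: Bystander, loose: beech block with burs 40 x 64 x 38 mm, at the back beside the jar. Origin: centre of its underside.
- yellow_cast: Bystander, loose: pair of yellow jaw casts 57 x 61 x 54 mm, at the left of the scale. Origin: centre of its underside.

How it is judged:
By the outcome, as a careful person would: the job done as asked, in the order asked, and still so for the second after the job is handed in, while the arm keeps its last pose, push and grip.
It also fails if it takes over 64 s, if anything falls off the work surface, if the arm or the gripper's body presses on something with over 40 N, if the wrist force passes 120 N, or if a joint passes its speed limit or range.

### The arm

A 7-joint arm with a two-finger parallel gripper is mounted at the origin on a cart in front of the work surface, level with it; the furniture and walls round the work are solid. World frame = base frame: x ahead of the robot, y to its left, z up, the work surface at z = 0. Lengths are in m, angles in rad, forces in N, time in s.
With the tool pointing down it reaches from about 0.4 to 0.85 m from the base axis. Payload 10.4 kg.
Tool frame: the origin (TCP) lies at the very end of the fingers, on their centre line; the grasp point (between the pads) lies 19 mm behind it (r.pinch_z is the distance from the TCP to the grasp point, in m); z points along the fingers, y is the line along which they close (so a half turn about z gives the same grasp; the last joint's range is limited). The gripper opens to 87 mm and grips with 3 to 60 N. Pads are 19 mm wide; open, the fingers measure 117 mm over their backs; the gripper's body (75 mm by 190 mm) begins 51 mm behind the grasp point.
Start: joints at [1.178, 0.332, -0.065, 1.46, 0.022, 1.35, -0.088], TCP at [0.226, -0.583, 0.223] pointing down, gripper open.
Joint ranges: [-2.6, 2.6], [-0.5, 2.12], [-1.47, 1.34], [0.16, 2.42], [-1.27, 4.41], [0.06, 2.06], [-2.6, 2.6]. Speed limits (rad/s): [2.22, 2.22, 2.79, 2.79, 3.14, 3.14, 3.14].

### API

Orientations are given as a unit quaternion [x, y, z, w].
In Python, from bench import sensors, vision, r gives the robot as it stands.
- The arm moves only by the shell command python3 -m crank 'ROWS' [OPENING] [FORCE]. ROWS is JSON, a list of rows, each a list of 2 entries, a list of its own where there are three numbers: the shift along the tool's x, y, z normalised to -1 to 1, where 1 is 3 cm, then the turn about the tool's z normalised to -1 to 1, where 1 is 8 degrees. A call has 1 to 12 rows; each row shifts and turns the commanded pose from where the row before left it, along the tool's axes as they then stand; what a row does not reach is not made up. A row lasts 1/8 s, in which the tool goes at most 62.5 mm and 10.7 degrees, less where a joint would pass 70% of its speed; a pose out of reach is approached as far as the arm can. A call with a number of a shift or a turn outside -1 to 1 is refused whole. A call with a gripper value outside its range is refused whole. OPENING is the opening, from 0 (shut) to 1 (fully open), set as the call begins (- or left out, the last holds). The fingers move at their own pace and stop on an object; FORCE is the grip in N (left out, the last holds). Time passes only in rows, so rows that do not move let the fingers close. It gives the time, the measured TCP pose, the force, the opening and the grip force at its end, in the units of the state.
- sensors.read_state(): the state, without advancing time (a new reading comes with each control period).
- vision.camera(name): name is "scene" or "top" or "wrist"; returns the picture (400x640x3 uint8, red, green, blue); there is no depth.
- vision.camera_model(name): a dict with "vertical_fov" (degrees; the focal length in pixels is half the picture's height over the tangent of half this angle, whatever the lens; pixels are square), "cx", "cy" (the principal point, pixels), "camera_from_world" (4x4, takes a point from world to camera coordinates); the wrist camera has in their place "hand_eye" (4x4, takes a point from camera to tool coordinates, whose origin is the TCP and whose axes are the flange's). Camera axes: x right, y down, z forward; pixel columns grow to the right and rows downward; lengths in m; the calibration is good to about 2 mm. A picture is of the moment at which its call begins: read the wrist's pose just before it. camera_model takes no time and is no camera call.
- r.close_job(): hands the job in; it is judged then, once.
The state is a dict: "time": time; "joint_positions": joint angles; "joint_vel": joint speeds; "joint_torque": joint torques, N m; "ee_pos": TCP position; "eef_rot": TCP orientation; "ft_force": force on the tool from outside, world axes, zero at the start; "torque": the same for the moment, N m; "width": finger opening in m; "grip_force": force on a finger pad.
Only numpy, scipy, OpenCV 4.12 (cv2) and the standard library are available. Lean on these libraries where they do the work, as an engineer would, in place of code of your own. Each camera call takes 0.05 s, during which the arm holds its last target. There are 200 camera calls.

## Working session

There is one attempt and no reset: what is moved stays moved. The work goes in short steps, Python scripts to look and compute and a shell command to move; the robot and the scene stay as the last step left them, time stands still between calls to the robot, and variables do not carry over. Pictures are saved under pics/ and viewed, at most 10 in all, crops included, and the job is handed in when it is done.

```bash
ls; mkdir -p pics
python3 - <<'E'
from bench import sensors, vision, r
import cv2,numpy as np
np.set_printoptions(precision=4,suppress=True)
print(sensors.read_state(), r.pinch_z)
for n in ("scene","top","wrist"):
    im=vision.camera(n); cv2.imwrite(f"pics/{n}0.png",im[:,:,::-1])
    print(n,vision.camera_model(n))
E
```

```text
pics
{'time': 0.0, 'joint_positions': array([ 1.1784,  0.3328, -0.0647,  1.461 ,  0.0216,  1.3499, -0.0885]), 'joint_vel': array([ 0.0006,  0.0002, -0.0007,  0.0009, -0.0008, -0.0021, -0.0013]), 'joint_torque': array([ -0.0014, -62.3232,   0.0239, -38.9882,  -0.0612,   0.0398,
         0.0002]), 'ee_pos': array([ 0.2258, -0.5824,  0.2218]), 'eef_rot': array([ 0.983 ,  0.1839, -0.0002, -0.0007]), 'ft_force': array([0.4143, 0.4679, 0.4239]), 'torque': array([-0.0481,  0.0004, -0.0038]), 'grip_force': 0.0, 'width': 0.0871626374660552} 0.0187
scene {'vertical_fov': 44.69611697418751, 'cx': 325.23753828379375, 'cy': 203.61891345796062, 'camera_from_world': array([[-0.5833, -0.8119, -0.0229,  0.3804],
       [-0.347 ,  0.2746, -0.8968,  0.2278],
       [ 0.7344, -0.5151, -0.4419,  0.7882],
       [ 0.    ,  0.    ,  0.    ,  1.    ]])}
top {'vertical_fov': 42.78195968897043, 'cx': 322.27662151043415, 'cy': 192.9035365102494, 'camera_from_world': array([[ 0.0193, -0.9998,  0.0111,  0.0668],
       [-0.9986, -0.0198, -0.0485,  0.54  ],
       [ 0.0487, -0.0102, -0.9988,  1.1285],
       [ 0.    ,  0.    ,  0.    ,  1.    ]])}
wrist {'vertical_fov': 69.26324142738274, 'cx': 317.18059224668065, 'cy': 200.2345092679471, 'hand_eye': array([[-0.0001, -0.9692, -0.2463,  0.0668],
       [ 1.    ,  0.    , -0.0005,  0.0006],
       [ 0.0005, -0.2463,  0.9692, -0.162 ],
       [ 0.    ,  0.    ,  0.    ,  1.    ]])}
```

View pics/top0.png

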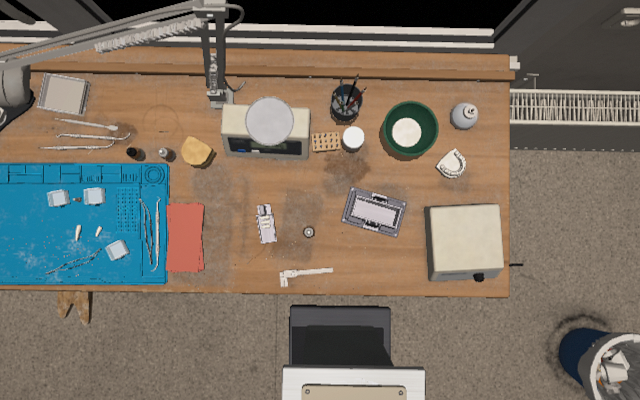

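View pics/scene0.png

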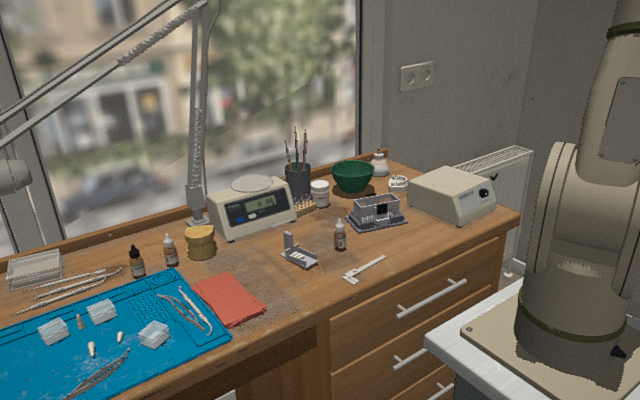

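The top view shows the shovel near px (265,223), bottle (308,232) and cradle/basket (374,212). Next I'll enlarge this area.

```bash
cat > h.py <<'E'
from bench import sensors, vision, r
import cv2,numpy as np
from scipy.spatial.transform import Rotation as R
np.set_printoptions(precision=4,suppress=True)
def ray(n,uv,st=None):
    m=vision.camera_model(n); f=200/np.tan(np.radians(m['vertical_fov']/2))
    d=np.array([(uv[0]-m['cx'])/f,(uv[1]-m['cy'])/f,1])
    if n=='wrist':
        T=np.eye(4);T[:3,:3]=R.from_quat(st['eef_rot']).as_matrix();T[:3,3]=st['ee_pos'];T=T@m['hand_eye']
    else: T=np.linalg.inv(m['camera_from_world'])
    return T[:3,3],T[:3,:3]@d
def at(n,uv,z,st=None):
    o,d=ray(n,uv,st); return o+d*(z-o[2])/d[2]
def yaw(st): 
    x=R.from_quat(st['eef_rot']).as_matrix()[:,0]; return np.degrees(np.arctan2(x[1],x[0]))
E
python3 - <<'E'
import cv2
a=cv2.imread('pics/top0.png')[180:255,245:415]; a=cv2.resize(a,None,fx=4.6,fy=4.6,interpolation=2)
b=cv2.imread('pics/scene0.png')[185:285,265:415]; b=cv2.resize(b,None,fx=4,fy=4,interpolation=2)
cv2.imwrite('pics/c1.png',a); cv2.imwrite('pics/c2.png',b)
E
```

```text
(no output)
```

View pics/c1.png

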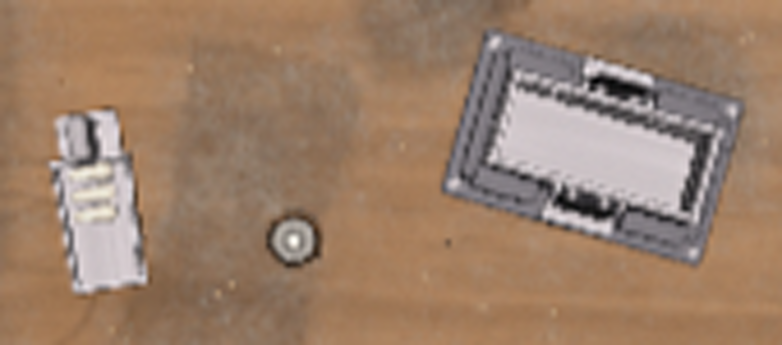

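View pics/c2.png

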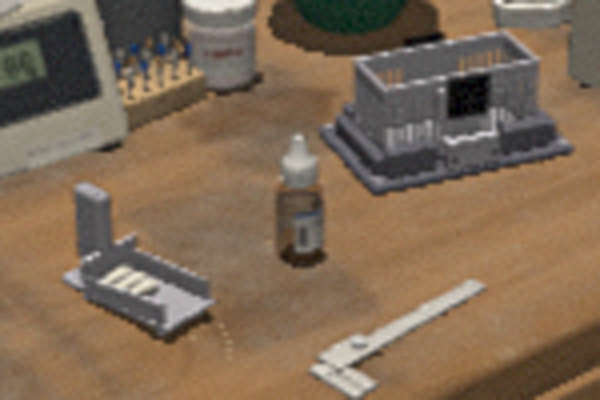

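The crops show the shovel lip's midpoint at top px (269.1,242.4) and the tab top at about (263.5,210). The cradle's base corners and the pads on its long sides are also clear.

Run:
```python
from h import *
c=lambda p:(245+p[0]/4.6-.4,180+p[1]/4.6-.4)
lip=at('top',c((111,287)),.010); tab=at('top',c((85,138)),.056)
print('lip',lip,'tab',tab,'len',np.linalg.norm((tab-lip)[:2]),'yaw',np.degrees(np.arctan2(*(tab-lip)[[1,0]])))
P=np.array([at('top',c(p),.006) for p in((490,30),(742,103),(697,265),(443,190))]);print(P,P.mean(0),[np.linalg.norm(P[i]-P[i-1]) for i in range(4)])
e=P[0]-P[1]+P[3]-P[2];print('cradle yaw',np.degrees(np.arctan2(e[1],e[0])))
print('bottle',at('top',c((294,240)),.07))
Q=np.array([at('top',c(p),.056) for p in((515,70),(727,122),(697,222),(487,166))]);print('rim',Q.mean(0))
st=sensors.read_state();print(yaw(st))
```

```text
lip [0.4269 0.1945 0.01  ] tab [0.4982 0.2041 0.056 ] len 0.0718587879419888 yaw 7.629967408697698
[[ 0.5555  0.0127  0.006 ]
 [ 0.5222 -0.1112  0.006 ]
 [ 0.4428 -0.0902  0.006 ]
 [ 0.4769  0.0343  0.006 ]] [ 0.4993 -0.0386  0.006 ] [np.float64(0.0815403291475994), np.float64(0.12833827535518502), np.float64(0.08217795950277482), np.float64(0.12909031547632566)]
cradle yaw 74.81453021831598
bottle [0.453  0.1055 0.07  ]
rim [ 0.4997 -0.0393  0.056 ]
21.190504299105626
```

```bash
cat >> h.py <<'E'
def plan(p,ps=None):
    st=sensors.read_state();y=np.radians(yaw(st));d=np.array(p)-st['ee_pos']
    s=np.array([d[0]*np.cos(y)+d[1]*np.sin(y),d[0]*np.sin(y)-d[1]*np.cos(y),-d[2]])/.03
    print('yaw',yaw(st),'tool units',s,'turn units',None if ps is None else -(((ps-yaw(st)+180)%360)-180)/8,'j',st['joint_positions'],'F',st['ft_force'],'w',st['width'],'t',st['time'])
E
python3 -m crank '[[[0.667,-0.707,0],0],[[0.667,-0.707,0],0],[[0.667,-0.707,0],0],[[0.667,-0.707,0],0],[[0.667,-0.707,0],0],[[0.667,-0.707,0],0],[[0.667,-0.707,0],0],[[0.667,-0.707,0],0],[[0.667,-0.707,0],0],[[0.667,-0.707,0],0]]' 0.7
python3 -m crank '[[[0.667,-0.707,0],0],[[0.667,-0.707,0],0],[[0.667,-0.707,0],0],[[0.667,-0.707,0],0],[[0.667,-0.707,0],0],[[0.667,-0.707,0],0],[[0.667,-0.707,0],0],[[0.667,-0.707,0],0],[[0.667,-0.707,0],0],[[0.667,-0.707,0],0],[[0,0,0],0]]'
python3 - <<'E'
from h import *
plan([.499,.204,.13],7.6)
E
```

```text
time: 1.4
ee_pos: [0.336, -0.3117, 0.2224]
eef_rot: [0.983, 0.184, -0.0, 0.0]
ft_force: [0.0, -0.4, -0.2]
width: 0.0607
grip_force: 0.0
time: 2.78
ee_pos: [0.4461, -0.0406, 0.2225]
eef_rot: [0.983, 0.186, 0.0, -0.0]
ft_force: [0.1, -0.9, -0.6]
width: 0.0608
grip_force: 0.0
yaw 21.394470743597417 tool units [ 4.6171 -6.9478  3.0832] turn units 1.7243088429496787 j [ 0.6424 -0.0341 -0.63    1.8725 -0.0213  1.2967 -1.179 ] F [ 0.0776 -0.868  -0.6342] w 0.06079618110149521 t 2.775
```

```bash
python3 -m crank '[[[0.577,-0.868,0.2],0],[[0.577,-0.868,0.2],0],[[0.577,-0.868,0.2],0],[[0.577,-0.868,0.2],0],[[0.577,-0.868,0.2],0],[[0.577,-0.868,0.2],0],[[0.577,-0.868,0.2],0],[[0.577,-0.868,0.2],0],[[0,0,0],0.86],[[0,0,0],0.86],[[0,0,0],0],[[0,0,0],0]]'
python3 - <<'E'
from h import *
st=sensors.read_state();im=vision.camera('wrist');im2=vision.camera('wrist')
cv2.imwrite('pics/w1.png',cv2.resize(im[:,:,::-1],None,fx=1.25,fy=1.25))
np.save('st1.npy',st,allow_pickle=True)
plan([.499,.204,.029],7.6)
E
```

```text
time: 4.28
ee_pos: [0.4997, 0.201, 0.1744]
eef_rot: [0.998, 0.066, -0.0, 0.0]
ft_force: [1.1, 0.6, -0.4]
width: 0.0612
grip_force: 0.0
yaw 7.506460533850463 tool units [-0.0094 -0.0926  4.8501] turn units -0.01169243326869207 j [ 0.2332  0.2688 -0.8064  1.7211  0.2045  1.2388 -2.0622] F [-0.4359 -0.0949 -0.577 ] w 0.0610661590596473 t 4.375
```

View pics/w1.png

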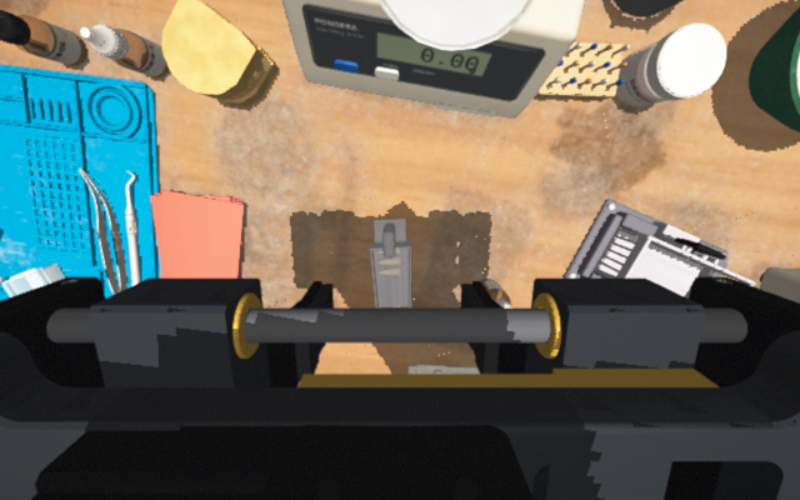

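Run:
```python
from h import *
st=np.load('st1.npy',allow_pickle=True).item()
for p,z in (((390,236),.056),((390,252),.056),((390,223),.056),((392,307),.010),((376,307),.02),((411,307),.02),((376,250),.02),((410,246),.02),((390,219),.003)): print(p,at('wrist',(p[0]/1.25,p[1]/1.25),z,st))
im=cv2.imread('pics/w1.png')[190:320,320:470];cv2.imwrite('pics/w1c.png',cv2.resize(im,None,fx=5,fy=4.6*1,interpolation=2)[:598])
```

```text
(390, 236) [0.5063 0.2065 0.056 ]
(390, 252) [0.4934 0.2049 0.056 ]
(390, 223) [0.5167 0.2079 0.056 ]
(392, 307) [0.4271 0.1953 0.01  ]
(376, 307) [0.4293 0.2106 0.02  ]
(411, 307) [0.4337 0.178  0.02  ]
(376, 250) [0.4842 0.2171 0.02  ]
(410, 246) [0.4919 0.1872 0.02  ]
(390, 219) [0.5111 0.2081 0.003 ]
```

View pics/w1c.png

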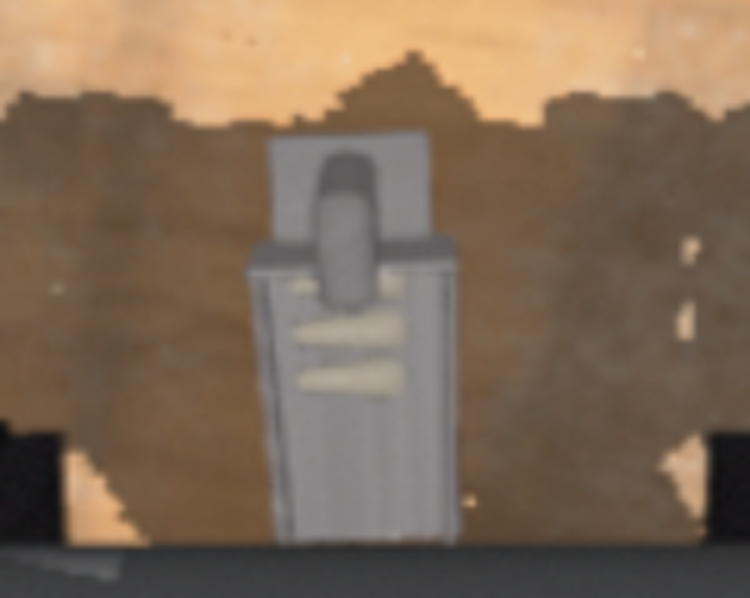

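The tab top is centred at about (0.500, 0.2055) and is 21 mm long, which matches the given size. The lip is at (0.427, 0.195), the pan walls are low, and the crowns sit next to the tab. I'll go down to the tab.

```bash
python3 -m crank '[[[0.02,-0.05,1],0],[[0,-0.05,1],0],[[0,-0.03,1],0],[[0,0,1],0],[[0,0,0.6],0],[[0,0,0.35],0],[[0,0,0],0],[[0,0,0],0]]'
python3 - <<'E'
from h import *
plan([.4998,.2055,.026],8)
E
```

```text
time: 5.38
ee_pos: [0.5003, 0.2059, 0.0269]
eef_rot: [0.998, 0.065, 0.001, -0.0]
ft_force: [0.5, 0.2, 0.4]
width: 0.0611
grip_force: 0.0
yaw 7.4318120732298 tool units [-0.0178  0.0112  0.0314] turn units -0.0710234908462759 j [ 0.1481  0.454  -0.7383  1.8538  0.3659  0.9722 -2.1907] F [0.5265 0.2234 0.4463] w 0.061139859740197054 t 5.375
```

```bash
python3 -m crank '[[[0,0,0],0],[[0,0,0],0],[[0,0,0],0],[[0,0,0],0],[[0,0,0],0],[[0,0,0],0]]' 0 40
python3 -m crank '[[[0,0,-0.1],0],[[0,0,-0.3],0],[[0,0,-0.5],0],[[0,0,-0.7],0],[[0,0,-0.7],0],[[0,0,-0.7],0],[[0,0,-0.7],0],[[0,0,-0.3],0],[[0,0,0],0]]'
python3 - <<'E'
from h import *
im=vision.camera('scene');cv2.imwrite('pics/s2.png',cv2.resize(im[150:290,240:420,::-1],None,fx=4,fy=4,interpolation=2))
plan([.4998,.2055,.026],75)
E
```

```text
time: 6.12
ee_pos: [0.4997, 0.2057, 0.026]
eef_rot: [0.998, 0.065, 0.0, -0.0]
ft_force: [-0.0, -0.5, -0.2]
width: 0.0098
grip_force: 40.0
time: 7.25
ee_pos: [0.5, 0.2057, 0.1469]
eef_rot: [0.998, 0.065, 0.001, 0.0]
ft_force: [-0.8, -0.7, -0.8]
width: 0.0097
grip_force: 40.0
yaw 7.4212948246162185 tool units [0.0057 0.0008 4.0014] turn units -8.447338146922974 j [ 0.2172  0.3022 -0.8027  1.751   0.2333  1.1869 -2.0924] F [ 0.299  -0.4778 -1.3466] w 0.009533478911472012 t 7.3
```

View pics/s2.png

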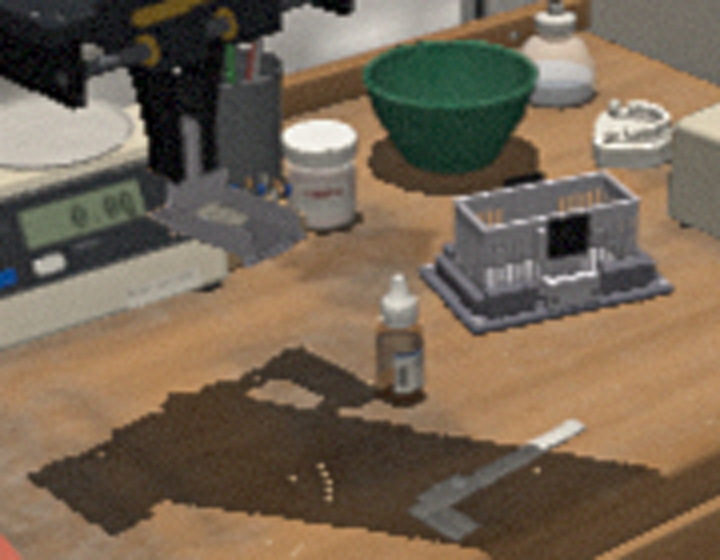

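The shovel is held level with the crowns in it. Next I'll carry it over the basket and turn it in line.

```bash
python3 -m crank '[[[-0.07,0.4,0],0],[[-0.07,0.8,0],0],[[-0.07,0.9,0],0],[[-0.07,0.9,0],0],[[-0.07,0.9,0],0],[[-0.07,0.9,0],0],[[-0.08,0.9,0],0],[[-0.08,0.8,0],0],[[-0.07,0.56,0],0],[[0,0,0],-0.3],[[0,0,0],-0.6],[[0,0,0],-0.9]]'
python3 -m crank '[[[0,0,0],-0.9],[[0,0,0],-0.9],[[0,0,0],-0.9],[[0,0,0],-0.9],[[0,0,0],-0.9],[[0,0,0],-0.9],[[0,0,0],-0.7],[[0,0,0],-0.4],[[0,0,0],-0.15],[[0,0,0.3],0],[[0,0,0.4],0],[[0,0,0],0]]'
python3 - <<'E'
from h import *
plan([.508,-.007,.125],75)
a=vision.camera('top')[180:255,245:415];b=vision.camera('scene')[150:250,290:420]
a=cv2.resize(a,(680,300),interpolation=2);b=cv2.resize(b,(390,300),interpolation=2)
cv2.imwrite('pics/m3.png',np.vstack([a,np.hstack([b,np.zeros((300,290,3),np.uint8)])])[:,:,::-1])
E
```

```text
time: 8.8
ee_pos: [0.5073, -0.0071, 0.1457]
eef_rot: [0.982, 0.191, -0.0, -0.0]
ft_force: [-0.3, -0.3, -0.1]
width: 0.01
grip_force: 40.0
time: 10.3
ee_pos: [0.5068, -0.0069, 0.1236]
eef_rot: [0.793, 0.609, -0.001, -0.001]
ft_force: [0.1, -0.6, 0.1]
width: 0.0099
grip_force: 40.0
yaw 75.01406633745641 tool units [ 0.0077  0.0403 -0.0461] turn units 0.001758292182053367 j [ 0.6675  0.2535 -0.8283  1.8547  0.2056  1.1242 -0.4964] F [ 0.1058 -0.5595  0.0525] w 0.009880924978746335 t 10.3
```

View pics/m3.png

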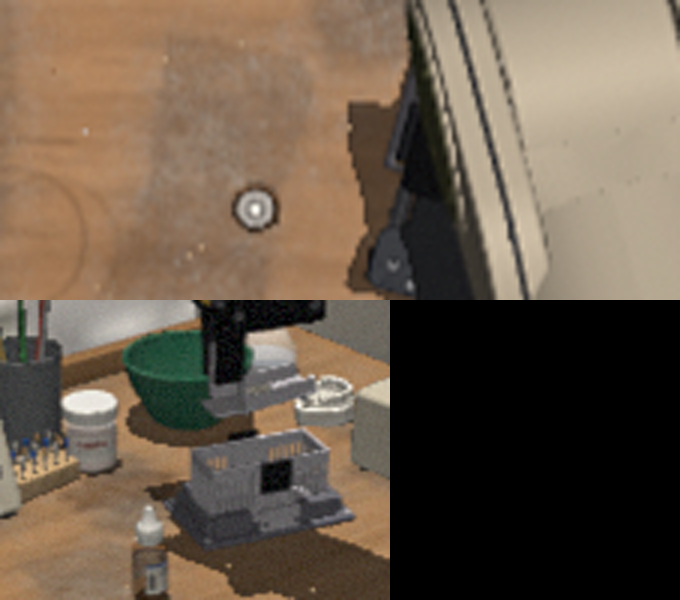

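The shovel is in line above the basket with its lip to the right. I can only turn the tool about its own axis, so I'll loosen the grip in steps and let the pan swing lip-down under gravity. I'll track it in the scene camera by image difference.

```bash
cat > mon.py <<'E'
from h import *
import sys,os
T=[]
im=vision.camera('scene')[150:250,290:420].astype(int);im2=vision.camera('scene')[150:250,290:420].astype(int)
st=sensors.read_state();R0=R.from_quat(st['eef_rot']).as_matrix()
print('t',st['time'],'moment tool',R0.T@st['torque'],'F',st['ft_force'],'grip',st['grip_force'])
k=(im+im2)//2
if os.path.exists('ref.npy') and len(sys.argv)<2:
    d=np.abs(k-np.load('ref.npy')).max(2)>40;d=cv2.morphologyEx(d.astype(np.uint8),cv2.MORPH_OPEN,np.ones((2,2)));ys,xs=np.nonzero(d)
    print('changed',len(ys), (xs.min()+290,xs.max()+290,ys.min()+150,ys.max()+150) if len(ys) else '')
else: np.save('ref.npy',k)
E
python3 mon.py ref
python3 -m crank '[[[0,0,0],0],[[0,0,0],0]]' 0 10; python3 mon.py
python3 -m crank '[[[0,0,0],0],[[0,0,0],0]]' 0 6; python3 mon.py
```

```text
t 10.5 moment tool [-0.1286  0.0394  0.0398] F [-0.9647  0.1377 -1.9865] grip 39.999711317941546
time: 10.75
ee_pos: [0.5078, -0.0069, 0.1252]
eef_rot: [0.793, 0.609, 0.0, 0.0]
ft_force: [-0.2, -0.2, -0.6]
width: 0.0097
grip_force: 10.0
t 10.85 moment tool [-0.0683  0.0015 -0.0014] F [-0.3489  0.7589 -1.4015] grip 9.999895098153502
changed 0 
time: 11.1
ee_pos: [0.5077, -0.0069, 0.125]
eef_rot: [0.793, 0.609, -0.0, 0.0]
ft_force: [-0.5, -0.0, -1.5]
width: 0.0097
grip_force: 6.0
t 11.2 moment tool [-0.0734 -0.0038  0.0322] F [-0.0976  0.774  -1.8875] grip 5.999884021002799
changed 0
```

```bash
python3 -m crank '[[[0,0,0],0],[[0,0,0],0]]' 0 4 | tail -1; python3 mon.py
python3 -m crank '[[[0,0,0],0],[[0,0,0],0],[[0,0,0],0]]' 0 3 |tail -1; python3 mon.py
```

```text
grip_force: 4.0
t 11.55 moment tool [-0.0706  0.0483 -0.0003] F [ 0.6114  0.6031 -1.5326] grip 3.999922896255157
changed 0 
grip_force: 3.0
t 12.025 moment tool [-0.1276  0.0255 -0.003 ] F [ 0.3238  0.1643 -1.2277] grip 2.9998526068084175
changed 0
```

Even at 3 N nothing slips, so friction alone holds it. Short vertical jerks should ratchet it lip-down, because gravity stops it going back. I'll start gently.

```bash
python3 -m crank '[[[0,0,-0.6],0],[[0,0,0.6],0],[[0,0,-0.6],0],[[0,0,0.6],0],[[0,0,0],0]]' 0 3 |tail -3; python3 mon.py
python3 -m crank '[[[0,0,-1],0],[[0,0,1],0],[[0,0,-1],0],[[0,0,1],0],[[0,0,0],0]]' 0 3 |tail -3; python3 mon.py
```

```text
ft_force: [0.2, -0.0, -1.2]
width: 0.0102
grip_force: 3.0
t 12.75 moment tool [-0.0667  0.0593  0.0289] F [-0.3454 -0.1715 -1.4535] grip 3.0000428430503234
changed 77 (np.int64(377), np.int64(399), np.int64(155), np.int64(188))
ft_force: [0.3, 0.2, -1.3]
width: 0.0098
grip_force: 3.0
t 13.475 moment tool [-0.1107  0.0082 -0.0139] F [ 0.2545  0.1217 -0.9143] grip 3.000007090086001
changed 210 (np.int64(355), np.int64(399), np.int64(155), np.int64(216))
```

```bash
cat >> mon.py <<'E'
m=vision.camera_model('scene');f=200/np.tan(np.radians(m['vertical_fov']/2))
g=st['ee_pos']-R0[:,2]*.0187; ex=R0[:,0]; ey=np.cross([0,0,1],ex)
def proj(p):
    q=(m['camera_from_world']@np.r_[p,1])[:3]; return q[:2]/q[2]*f+[m['cx'],m['cy']]
def pt(a,z,y,th):
    t=np.radians(th);return g+ex*(a*np.cos(t)-z*np.sin(t))+np.array([0,0,1])*(a*np.sin(t)+z*np.cos(t))+ey*y
if 'p' in sys.argv or len(sys.argv)<2:
  for th in range(0,61,10): print(th,'lip L/R',proj(pt(-.073,-.035,.016,th)),proj(pt(-.073,-.035,-.016,th)),'tail',proj(pt(.011,-.045,0,th)))
  if len(sys.argv)<2:
    for y in range(0,100,4): print(y+150,''.join('#' if d[y,x] else '.' for x in range(40,130,2)))
E
python3 mon.py
```

```text
t 13.575 moment tool [-0.0914  0.0017 -0.0189] F [-0.3352 -0.7336 -0.0962] grip 2.9999172862881096
changed 190 (np.int64(355), np.int64(395), np.int64(165), np.int64(216))
0 lip L/R [394.8131 179.8512] [388.4051 174.9204] tail [358.7508 187.1725]
10 lip L/R [391.8418 185.1557] [385.5206 180.1147] tail [355.7075 186.6909]
20 lip L/R [388.1387 190.0143] [381.9142 184.8684] tail [352.8741 185.6501]
30 lip L/R [383.8072 194.2983] [377.6867 189.0552] tail [350.3367 184.0751]
40 lip L/R [378.9648 197.8932] [372.9533 192.5631] tail [348.1747 182.0071]
50 lip L/R [373.7411 200.7009] [367.841  195.2959] tail [346.4581 179.5031]
60 lip L/R [368.2757 202.641 ] [362.4867 197.1752] tail [345.2448 176.6348]
150 .............................................
154 .............................................
158 .............................................
162 .............................................
166 ................#............................
170 .............................................
174 .............................................
178 ...............#.......######.##...........
[... 152 characters left out ...]

194 .............................................
198 .............................................
202 .............................................
206 .............................................
210 .............................................
214 .............................................
218 .............................................
222 .............................................
226 .............................................
230 .............................................
234 .............................................
238 .............................................
242 .............................................
246 .............................................
```

Slipping in the grip works: the tilt is about 15–20° now. I'll continue.

```bash
python3 -m crank '[[[0,0,-1],0],[[0,0,1],0],[[0,0,-1],0],[[0,0,1],0],[[0,0,-1],0],[[0,0,1],0],[[0,0,0],0]]' 0 3 |tail -3; python3 mon.py | grep -v lip
```

```text
ft_force: [-0.2, 0.1, -1.5]
width: 0.0099
grip_force: 3.0
t 14.55 moment tool [-0.0948  0.0046  0.0233] F [ 0.132   0.5603 -0.759 ] grip 2.9999516306997975
changed 333 (np.int64(354), np.int64(395), np.int64(165), np.int64(216))
150 .............................................
154 .............................................
158 .............................................
162 .............................................
166 ................#............................
170 .............................................
174 .............................................
178 ..............##...##.###.###.##.............
182 ..............##.....############............
186 .............#............#..................
190 ..................###########................
194 ........................#####................
198 .............................................
202 .............................................
206 .............................................
210 .............................................
214 .............................................
218 .............................................
222 .............................................
226 .............................................
230 .............................................
234 .............................................
238 .............................................
242 .............................................
246 .............................................
```

```bash
python3 -m crank '[[[0,0,-1],0],[[0,0,1],0],[[0,0,-1],0],[[0,0,1],0],[[0,0,-1],0],[[0,0,1],0],[[0,0,-1],0],[[0,0,1],0],[[0,0,-1],0],[[0,0,1],0],[[0,0,0],0]]' 0 3 |tail -3; python3 mon.py | grep -v lip
python3 - <<'E'
from h import *
b=vision.camera('scene')[140:240,320:420]
cv2.imwrite('pics/m4.png',cv2.resize(b,(600,600),interpolation=2)[:,:,::-1])
E
```

```text
ft_force: [-0.6, -0.1, -1.0]
width: 0.01
grip_force: 3.0
t 16.025 moment tool [-0.0599 -0.0341  0.0325] F [-0.0352  0.5198 -0.8468] grip 3.000058067118516
changed 370 (np.int64(352), np.int64(395), np.int64(165), np.int64(216))
150 .............................................
154 .............................................
158 .............................................
162 .............................................
166 ................#............................
170 .............................................
174 .............................................
178 ..............##....#.##..###.##.............
182 ..............##.....############............
186 .............#.........###...................
190 ...............#.########....................
194 .....................########................
198 .............................................
202 .............................................
206 .............................................
210 ...............................#.............
214 .............................................
218 .............................................
222 .............................................
226 .............................................
230 .............................................
234 .............................................
238 .............................................
242 .............................................
246 .............................................
```

View pics/m4.png

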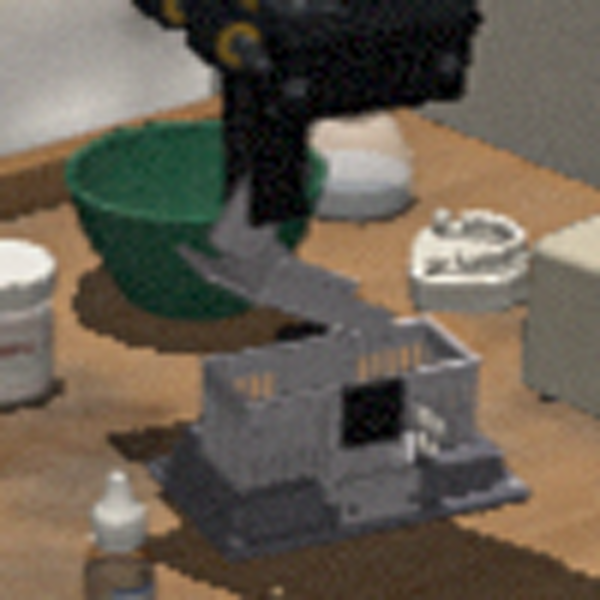

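The shovel hangs at about 35–40° with its lip over the basket. Crowns are visible through the slots on the right at (430,430), but I can't tell if all three are out, so I'll shake more.

```bash
python3 -m crank '[[[0,0,-1],0],[[0,0,1],0],[[0,0,-1],0],[[0,0,1],0],[[-0.3,0,-1],0],[[0.3,0,1],0],[[-0.3,0,-1],0],[[0.3,0,1],0],[[-0.3,0,-1],0],[[0.3,0,1],0],[[0,0,0],0],[[0,0,0],0]]' 0 3 |tail -3; python3 mon.py | head -14|tail -2
python3 - <<'E'
from h import *
import os
a=vision.camera('scene').astype(int); st=sensors.read_state(); w=vision.camera('wrist'); cv2.imwrite('pics/w4.png',w[:,:,::-1])
def cream(im): return (im[...,0]>150)&(im[...,0]-im[...,2]>15)&(im[...,0]-im[...,2]<70)&(abs(im[...,0]-im[...,1])<25)
c=cream(a)
o=cv2.imread('pics/scene0.png')[:,:,::-1].astype(int);print('cream before in basket',cream(o)[185:225,345:405].sum())
for y in range(178,226): print(y,''.join('#' if c[y,x] else '.' for x in range(345,405)))
E
```

```text
ft_force: [0.3, 0.1, -0.3]
width: 0.0102
grip_force: 3.0
162 .............................................
166 ................#............................
cream before in basket 35
178 .............................................##...#.........
179 ............................................#####.#.#.###...
180 ............................................################
181 ............................................###############.
182 ...........................................############..#..
183 ...........................................########.##......
184 ...........................................#.##..###........
185 ...............................#...........#.#...#..###.##.#
186 .............................................####..######.##
187 ...............................................##...........
188 ............................................................
189 ............................................................
190 ............................................................
191 ............................................................
192 ...
[... 1502 characters left out ...]
..................................................
216 ............................................................
217 ............................................................
218 ............................................................
219 ............................................................
220 ............................................................
221 ............................................................
222 ............................................................
223 ............................................................
224 ............................................................
225 ............................................................
```

Next I'll firm up the grip, lift the shovel clear to the left, and use the last allowed view as a composite that checks the pan and the basket.

```bash
python3 -m crank '[[[0,0,0],0],[[0,0,-0.5],0],[[0,0,-0.6],0],[[0.5,-0.2,-0.2],0],[[0.8,-0.3,0],0],[[0.8,-0.3,0],0],[[0.8,-0.35,0],0],[[0.8,-0.35,0],0],[[0.8,-0.35,0],0],[[0.8,-0.35,0],0],[[0.7,-0.3,0],0],[[0.4,-0.2,0],0]]' 0 40
python3 - <<'E'
from h import *
plan([.48,.20,.165],75)
t=vision.camera('top')[175:255,245:415]; s=vision.camera('scene')[130:270,250:420]; w=vision.camera('wrist')
w4=cv2.imread('pics/w4.png')[:,:,::-1]
cv2.imwrite('pics/raw_t.png',t);np.savez('raw.npz',t=t,s=s,w=w)
z=lambda i,a,b:cv2.resize(i,(a,b),interpolation=2)
A=np.hstack([z(t[:,90:],380,380)[:300],z(s,420,300)]);B=np.hstack([z(w,400,300),z(w4,400,300)])
cv2.imwrite('pics/v10.png',np.vstack([A,B])[:,:,::-1])
E
```

```text
time: 19.27
ee_pos: [0.4783, 0.2016, 0.1644]
eef_rot: [0.793, 0.61, 0.0, -0.0]
ft_force: [-0.6, -0.2, -0.6]
width: 0.0096
grip_force: 40.0
yaw 75.14954972832632 tool units [-0.0379  0.0695 -0.0189] turn units 0.018693716040790065 j [ 0.3735  0.2721 -0.9757  1.7767  0.2392  1.2187 -0.9277] F [-0.6046 -0.2404 -0.5521] w 0.009607734140607518 t 19.275
```

View pics/v10.png

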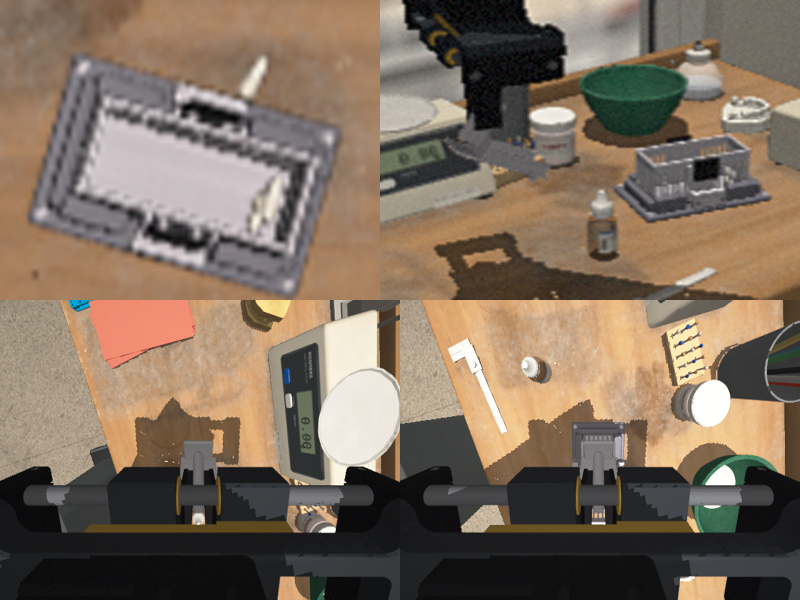

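The composite shows one crown outside, on the bench just behind the cradle at (254,77), two in the basket's right end around (265,200), and the pan apparently empty. I'll measure the stray crown now and pick it up once the shovel is standing.

Run:
```python
from h import *
d=np.load('raw.npz');t=d['t'].astype(int);w=d['w'].astype(int)
def cream(im): return (im[...,0]>150)&(im[...,0]-im[...,2]>12)&(abs(im[...,0]-im[...,1])<22)
c=cream(t)
n,l,s,ce=cv2.connectedComponentsWithStats(c.astype(np.uint8),connectivity=8)
for i in range(1,n):
    if s[i,4]<6: continue
    ys,xs=np.nonzero(l==i);P=np.array([at('top',(x+245,y+175),.0045)for x,y in zip(xs,ys)])
    C=P.mean(0);u,S,V=np.linalg.svd(P[:,:2]-C[:2]);v=V[0];pr=(P[:,:2]-C[:2])@v
    print(s[i],C,'axis',np.degrees(np.arctan2(v[1],v[0])),'len',np.ptp(pr))
for y in range(10,60): print(y+175,''.join('#' if c[y,x] else '.' for x in range(95,165)))
print('wrist patch',w[270:300:6,300:330:5].tolist()[0])
```

```text
[  0  10  45  65 491] [0.4765 0.2064 0.0045] axis -143.42144902218283 len 0.17445490707458355
[140  12   6   9  26] [ 0.546  -0.0704  0.0045] axis 152.9814716983239 len 0.019181899979501166
[  0  29  33  51 920] [0.4373 0.2227 0.0045] axis -153.8042231136272 len 0.1318880381614485
[16 31  5  6  7] [0.5018 0.2107 0.0045] axis -138.83379043693816 len 0.014400532059421878
[142  37   7  12  40] [ 0.486  -0.0777  0.0045] axis 152.84280203695857 len 0.027177680415039374
[60 53  7  7 14] [0.4549 0.1093 0.0045] axis 128.0228397168122 len 0.015666800225827192
185 ......................................................................
186 ......................................................................
187 .................................................##...................
188 .................................................##...................
189 ................................................#.#...................
190 ...............................................####...................
191 ..............................................####....................
192 ..............
[... 2603 characters left out ...]
...
227 ......................................................................
228 ......................................................................
229 ......................................................................
230 ......................................................................
231 ......................................................................
232 ......................................................................
233 ......................................................................
234 ......................................................................
wrist patch [[60, 59, 61], [60, 61, 63], [61, 62, 65], [61, 62, 64], [61, 60, 62], [59, 60, 61]]
```

```bash
python3 -m crank '[[[0,0,0.5],0],[[0,0,0.8],0],[[0,0,0.8],0],[[0,0,0.6],0],[[0,0,0.3],0],[[0,0,0],0]]' 0 40 | head -4
python3 -m crank '[[[0.25,0,0.15],0],[[0.25,0,0.15],0],[[0.25,0,0.15],0],[[0.25,0,0.15],0],[[0.25,0,0.15],0],[[0.25,0,0.15],0]]' 0 4
python3 -m crank '[[[0.25,0,0.15],0],[[0.25,0,0.15],0],[[0.25,0,0.15],0],[[0.25,0,0.15],0],[[0.1,0,0.1],0],[[0,0,0.05],0],[[0,0,0],0]]' 0 4
python3 mon.py ref
```

```text
time: 20.18
ee_pos: [0.4789, 0.1993, 0.0737]
eef_rot: [0.793, 0.609, -0.0, -0.0]
ft_force: [0.3, -0.4, 0.6]
time: 20.92
ee_pos: [0.4908, 0.2433, 0.0466]
eef_rot: [0.793, 0.609, -0.0, 0.0]
ft_force: [-0.3, 0.0, -0.2]
width: 0.0104
grip_force: 4.0
time: 21.8
ee_pos: [0.4994, 0.2755, 0.0247]
eef_rot: [0.793, 0.609, 0.0, -0.0]
ft_force: [-0.6, 0.5, 2.4]
width: 0.0099
grip_force: 4.0
t 21.9 moment tool [-0.0246  0.0944  0.0073] F [0.8686 0.4027 1.9501] grip 4.000023319531465
```

```bash
python3 -m crank '[[[0,0,0.07],0],[[0,0,0.07],0],[[0,0,0],0]]' 0 4 | grep -E 'ee_pos|ft_f'
python3 - <<'E'
import sys; sys.argv=['mon','p']
exec(open('mon.py').read().replace("np.save('ref.npy',k)","pass"))
s=vision.camera('scene');np.save('sl.npy',s)
def grey(im): im=im.astype(int); return (im.max(2)-im.min(2)<18)&(im.max(2)>75)&(im.max(2)<215)
c=grey(s)
for y in range(195,262,2): print(y,''.join('#' if c[y,x] else '.' for x in range(245,325)))
for th in (-5,5): print(th,proj(pt(-.073,-.035,.016,th)),proj(pt(-.073,-.035,-.016,th)),proj(pt(.011,-.045,.0,th)))
E
```

```text
ee_pos: [0.4992, 0.2748, 0.0203]
ft_force: [0.2, 0.1, 2.7]
t 22.375 moment tool [-0.0187 -0.1206  0.0235] F [-1.2388  0.1252  2.5728] grip 4.0000782275456
0 lip L/R [296.6252 260.8864] [292.1055 253.3757] tail [256.0543 269.6137]
10 lip L/R [293.6518 266.4856] [289.2219 258.8538] tail [252.3384 269.3691]
20 lip L/R [289.752  271.6911] [285.4301 263.9398] tail [248.8086 268.541 ]
30 lip L/R [285.0348 276.3666] [280.8361 268.5   ] tail [245.5715 267.1474]
40 lip L/R [279.6269 280.3887] [275.5638 272.4137] tail [242.7276 265.2228]
50 lip L/R [273.6706 283.6492] [269.7526 275.5751] tail [240.3683 262.8187]
60 lip L/R [267.3222 286.0563] [263.5554 277.8949] tail [238.5724 260.0029]
195 ............................#............#................#.##....###.##########
197 .............................#............#......##....##......#.....#####..#...
199 ..............................#...........##....###...#.##.....##.##.##.......##
201 ...........................................#....#.#...#..............###########
203 .............................#.#...........##....#..#...#.............
[... 1900 characters left out ...]
.......##.............#############..............................
251 ......................###...########################............................
253 ......................########################.#######..........................
255 .......................###############################..........................
257 .......................################################.........................
259 ......................###############################...........................
261 .............##################################....#............................
-5 [297.736  257.9848] [293.1789 250.5345] [257.948  269.5163]
5 [295.2603 263.7262] [290.7831 256.1549] [254.1799 269.5648]
```

```bash
python3 -m crank '[[[0,0,0],0],[[0,0,0],0],[[0,0,-0.2],0],[[0,0,-0.5],0],[[0,0,-0.9],0],[[0,0,-1],0],[[0,0,-1],0],[[0,0,-0.7],0],[[0,0,0],0]]' 0.4 20 | grep -E 'ee_pos|ft_f|width|time'
python3 - <<'E'
import sys; sys.argv=['mon','x']
exec(open('mon.py').read().replace("np.save('ref.npy',k)","pass"))
s=vision.camera('scene');np.save('sl2.npy',s)
g=np.array([.4992,.2748,.041])
for z in (.010,):
  print('exp lip',[proj(g-.073*ex+ey*y+[0,0,z-.041]) for y in(.016,-.016)],'tabtop',proj(g+[0,0,.015]),'tabtop ends',proj(g+[0,0,.015]+.011*ex),proj(g+[0,0,.015]-.011*ex),'rear',proj(g+.011*ex+[0,0,-.041]))
def grey(im): im=im.astype(int); return (im.max(2)-im.min(2)<18)&(im.max(2)>75)&(im.max(2)<215)
def cream(im): im=im.astype(int); return (im[...,0]>140)&(im[...,0]-im[...,2]>18)&(abs(im[...,0]-im[...,1])<25)
c=grey(s);k=cream(s)
for y in range(221,275,2): print(y,''.join('C' if k[y,x] else '#' if c[y,x] else '.' for x in range(235,310)))
E
```

```text
time: 23.55
ee_pos: [0.5, 0.2754, 0.1512]
ft_force: [-0.1, -0.1, -0.1]
width: 0.0346
t 23.65 moment tool [-0.0532 -0.0345  0.0277] F [ 0.2581 -0.5016 -0.9738] grip 0.0
exp lip [array([296.466 , 258.4487]), array([291.94  , 250.9811])] tabtop [258.7169 242.8995] tabtop ends [253.409  243.9908] [263.9887 241.8156] rear [255.786 267.193]
221 ..............###.CCCCCCCCCCCCCCCCCCCCCCC...####C##C####...................
223 ........##.CCCCCCCCCCCCCCCCCCCCCCCCCC###..#CC..#CCCC.......................
225 ..##CCCCCCCCCCCCCCCCCCCCCCCCCCCCCCCCC.#CC.CCC..............................
227 CCCCCCCCCCCCCCCCCCCCCCCCCCCCCCCCCC...CCCCCCCCCC............................
229 CCCCCCCCCCCCCCCCCCCCCCCCCCCC.#.C.........C.CCCC............................
231 CCCCCCCCCCCCCCCCCCCCCC...C...C.............................................
233 CCCCCCCCCCCCCCCC#..C.......................................................
235 CCCCCCCCC....C.............................................................
237 CCC....C.CCC...C...........................................................
239 .....C.C...............................
[... 696 characters left out ...]
.........#########################################..........
259 ....C...................##################.####################............
261 .C...C.................#################################.....#.............
263 CCCCCCC................###########################.........................
265 .CCCCCC..................###################...............................
267 CCCCCCC.C.................#############....................................
269 CCCCCCCCCCC................................................................
271 C..C.CCCC..................................................................
273 CCCCCCC.C..................................................................
```

The shovel stands level at the expected place with an empty pan. Next I'll recover the stray crown.

```bash
python3 -m crank '[[[-0.9,0.39,0],0],[[-0.9,0.39,0],0],[[-0.9,0.39,0],0],[[-0.9,0.39,0],0],[[-0.9,0.39,0],0],[[-0.9,0.39,0],0],[[-0.9,0.39,0],0],[[-0.9,0.39,0],0],[[-0.9,0.39,0],0],[[-0.9,0.39,0],0],[[-0.9,0.39,0],0],[[-0.9,0.39,0],0]]' 0.25 15 |grep -E 'ee_pos'
python3 -m crank '[[[0,0,0],-0.94],[[0,0,0],-0.94],[[0,0,0],-0.94],[[0,0,0],-0.94],[[0,0,0],-0.94],[[0,0,0],-0.94],[[0,0,0],-0.94],[[0,0,0],-0.94],[[0,0,0],-0.94],[[0,0,0],-0.94],[[0,0,0],0]]' |grep -E 'time|ee_pos|width'
python3 - <<'E'
from h import *
st=sensors.read_state();w=vision.camera('wrist');cv2.imwrite('pics/w5.png',w[:,:,::-1]);plan([.552,-.074,.05],150)
m=vision.camera_model('wrist');f=200/np.tan(np.radians(m['vertical_fov']/2))
T=np.eye(4);T[:3,:3]=R.from_quat(st['eef_rot']).as_matrix();T[:3,3]=st['ee_pos'];T=np.linalg.inv(T@m['hand_eye'])
q=T@[.546,-.0704,.0045,1];print('exp px',q[:2]/q[2]*f+[m['cx'],m['cy']])
w=w.astype(int);c=(w[...,0]>140)&(w[...,0]-w[...,2]>12)&(abs(w[...,0]-w[...,1])<22)
n,l,s,ce=cv2.connectedComponentsWithStats(c.astype(np.uint8))
for i in range(1,n):
    if 40<s[i,4]<3000: print(s[i],ce[i],at('wrist',ce[i],.0045,st))
E
```

```text
ee_pos: [0.5506, -0.0754, 0.1482]
time: 26.58
ee_pos: [0.5506, -0.0744, 0.1483]
width: 0.0215
yaw 150.07028287739269 tool units [-0.0321  0.0312  3.2842] turn units 0.008785359674085669 j [ 0.9096  0.4294 -1.055   1.6999  0.3913  1.2454  0.8132] F [0.1028 0.2385 0.429 ] w 0.021405368437512184 t 26.625
exp px [318.6377 185.0926]
[282 125   6  17  42] [284.381 131.119] [ 0.4795 -0.0729  0.0045]
[278 133   9  20  79] [282.3165 141.8734] [ 0.4877 -0.0804  0.0045]
[315 177   6  19  80] [317.75  184.675] [ 0.5451 -0.071   0.0045]
[ 91 273  40  37 728] [109.0467 288.3544] [ 0.5307 -0.3465  0.0045]
[318 282  24  18  96] [330.4896 293.4479] [ 0.6666 -0.1231  0.0045]
[467 368  29  14 107] [480.8972 373.5981] [ 0.8638 -0.0119  0.0045]
[503 392  17   8  64] [510.9688 396.6406] [0.9181 0.0086 0.0045]
```

Two crowns are in the basket and the stray is at (0.545,-0.071), in line with the tool. I'll go down on it.

```bash
python3 -m crank '[[[-0.02,0,0.9],0],[[0,0,1],0],[[0,0,1],0],[[0,0,0.9],0],[[0,0,0.5],0],[[0,0,0.4],0],[[0,0,0],0]]' |grep -E 'ee_pos|ft_f'
python3 -m crank '[[[0,0,0.1],0],[[0,0,0],0]]' |grep -E 'ee_pos|ft_f'
python3 -m crank '[[[0,0,0],0],[[0,0,0],0],[[0,0,0],0]]' 0 15
```

```text
ee_pos: [0.5515, -0.0746, 0.008]
ft_force: [-0.0, -0.4, 0.6]
ee_pos: [0.552, -0.0748, 0.0058]
ft_force: [0.2, 0.3, -0.3]
time: 28.12
ee_pos: [0.5518, -0.0748, 0.0055]
eef_rot: [0.257, 0.966, -0.0, 0.0]
ft_force: [-0.0, 0.7, 1.9]
width: 0.0081
grip_force: 15.0
```

```bash
python3 -m crank '[[[0,0,-0.3],0],[[0,0,-0.8],0],[[0,0,-1],0],[[0,0,-0.9],0],[[0.5,0.12,-0.2],0],[[0.6,0.15,0],0],[[0.6,0.15,0],0],[[0.42,0.09,0],0],[[0,0,0],-0.94],[[0,0,0],-0.94],[[0,0,0],0]]'
python3 - <<'E'
from h import *
plan([.5045,-.0297,.03],165)
E
```

```text
time: 29.5
ee_pos: [0.5035, -0.0297, 0.101]
eef_rot: [0.129, 0.992, 0.0, -0.0]
ft_force: [0.5, 0.6, 0.1]
width: 0.0083
grip_force: 15.0
yaw 165.22547907232888 tool units [-0.031   0.0069  2.3666] turn units 0.02818488404111008 j [ 0.9554  0.3988 -1.145   1.8754  0.4019  1.1274  0.9743] F [0.5122 0.6066 0.0523] w 0.008263651619391113 t 29.5
```

```bash
python3 -m crank '[[[0,0,0.6],0],[[0,0,0.6],0],[[0,0,0.6],0],[[0,0,0.5],0],[[0,0,0],0]]' | grep -E 'ee_pos|ft_f|width'
python3 -m crank '[[[0,0,0],0],[[0,0,0],0],[[0,0,0],0],[[0,0,-0.6],0],[[0,0,-0.9],0],[[0,0,-1],0],[[0,0,-0.9],0],[[0,0,0],0]]' 0.3 20
python3 - <<'E'
from h import *
st=sensors.read_state();w=vision.camera('wrist').astype(int);cv2.imwrite('pics/w6.png',w[:,:,::-1].astype(np.uint8))
c=(w[...,0]>140)&(w[...,0]-w[...,2]>12)&(abs(w[...,0]-w[...,1])<22)
n,l,s,ce=cv2.connectedComponentsWithStats(c.astype(np.uint8))
for i in range(1,n):
    if 25<s[i,4]<3000: print(s[i],ce[i],at('wrist',ce[i],.0135,st))
plan([.4996,-.039,.09],75)
E
```

```text
ee_pos: [0.5032, -0.0296, 0.031]
ft_force: [-0.2, 0.3, 0.4]
width: 0.0077
time: 31.12
ee_pos: [0.5054, -0.0297, 0.1372]
eef_rot: [0.128, 0.992, -0.0, 0.002]
ft_force: [0.2, -0.6, -0.7]
width: 0.0259
grip_force: 0.0
[401   0  50  18 237] [422.6709   5.0422] [0.3657 0.1011 0.0135]
[379   9  20  13  45] [389.7556  14.3111] [0.3654 0.0721 0.0135]
[453  90  27  27 459] [464.3617 102.6209] [0.4552 0.1255 0.0135]
[314 180   7  17  72] [317.5139 187.2222] [ 0.4984 -0.028   0.0135]
[263 184   5  19  81] [265.0988 192.3704] [ 0.4901 -0.0806  0.0135]
[602 220  38  21 433] [626.3972 229.8799] [0.6248 0.273  0.0135]
[499 239  53   8 263] [529.6198 243.1635] [0.6142 0.1739 0.0135]
[ 91 273  18   7  72] [ 97.6528 275.0694] [ 0.532  -0.2848  0.0135]
[491 274  31  36 559] [503.5242 293.864 ] [0.6682 0.1412 0.0135]
[518 369   6  16  64] [519.6406 375.3281] [0.7851 0.1491 0.0135]
yaw 165.25359205417496 tool units [ 0.0868 -0.3335  1.5256] turn units 11.28169900677187 j [ 0.9939  0.3535 -1.1809  1.8387  0.3546  1.1844  1.0115] F [-1.337  -0.0362 -1.6614] w 0.02617171435448981 t 31.175
```

```bash
python3 -m crank '[[[0,0,0],0.94],[[0,0,0],0.94],[[0,0,0],0.94],[[0,0,0],0.94],[[0,0,0],0.94],[[0,0,0],0.94],[[0,0,0],0.94],[[0,0,0],0.94],[[0,0,0],0.94],[[0,0,0],0.94],[[0,0,0],0.94],[[0,0,0],0.94]]' 1 25 |grep -E 'ee_pos|width'
python3 - <<'E'
from h import *
plan([.4996,-.039,.028],75)
st=sensors.read_state();w=vision.camera('wrist').astype(int);cv2.imwrite('pics/w7.png',w[:,:,::-1].astype(np.uint8))
c=(w[...,0]>140)&(w[...,0]-w[...,2]>12)&(abs(w[...,0]-w[...,1])<22)
n,l,s,ce=cv2.connectedComponentsWithStats(c.astype(np.uint8))
for i in range(1,n):
    p=at('wrist',ce[i],.0135,st)
    if 10<s[i,4]<3000 and abs(p[0]-.5)<.07 and abs(p[1]+.04)<.09: print('w7',s[i],ce[i],p)
w=cv2.imread('pics/w6.png')[:,:,::-1].astype(int)
print('w6')
for y in range(165,215): print(y,''.join('C' if (p[0]-p[2]>12 and p[0]>110 and p[0]-p[1]<22) else '#' if p.max()<60 else '.' for p in w[y,245:345]))
E
```

```text
ee_pos: [0.5035, -0.0297, 0.1338]
width: 0.0875
yaw 74.79482225265308 tool units [-0.3332 -0.0447  3.5283] turn units -0.025647218418363593 j [ 0.7783  0.2501 -0.9001  1.8483  0.2141  1.1457 -0.4613] F [-0.7934  0.4274  0.8242] w 0.08746358001228775 t 32.675
w7 [301 191  23   8 136] [310.9044 194.5809] [ 0.4976 -0.0275  0.0135]
w7 [300 237  27  10 158] [311.5633 241.1392] [ 0.485  -0.0757  0.0135]
w6
165 ........................................#....###############################........................
166 ........................................#....###############################........................
167 .............................................###############################........................
168 ..........#..................................###############################........................
169 .........##..................................###############################........................
170 .............................................#####....#####################.........................
171 ..............................................................
[... 3853 characters left out ...]
......................................................................
209 ....................................................................................................
210 ....................................................................................................
211 ....................................................................................................
212 ....................................................................................................
213 ....................................................................................................
214 ...............##..........##....##....###..........................................#...###....##...
```

All three crowns are in the basket: one alone and a touching pair. Next is the catch grasp.

```bash
python3 -m crank '[[[-0.33,-0.045,0.2],0],[[0,0,0.8],0],[[0,0,0.9],0],[[0,0,0.8],0],[[0,0,0.5],0],[[0,0,0.3],0],[[0,0,0],0],[[0,0,0],0]]' 1 25 |grep -E 'ee_pos|ft_f'
python3 -m crank '[[[0,0,0],0],[[0,0,0],0],[[0,0,0],0],[[0,0,0],0]]' 0 28
python3 - <<'E'
from h import *
plan([.4996,-.039,.028],75)
E
```

```text
ee_pos: [0.5007, -0.0391, 0.03]
ft_force: [0.8, 0.0, 0.3]
time: 34.22
ee_pos: [0.5003, -0.0391, 0.0295]
eef_rot: [0.793, 0.609, -0.0, 0.0]
ft_force: [-0.6, -0.6, 2.3]
width: 0.0553
grip_force: 5.2
yaw 75.03083801354107 tool units [-0.0013 -0.0222  0.0505] turn units 0.003854751692635716 j [ 0.7169  0.3947 -0.8324  1.9472  0.357   0.952  -0.5499] F [-0.5797 -0.6202  2.2966] w 0.055258987906430905 t 34.225
```

```bash
python3 -m crank '[[[0,0,0],0],[[0,0,0],0],[[0,0,0],0]]' 0 28
```

```text
time: 34.6
ee_pos: [0.5002, -0.0391, 0.0298]
eef_rot: [0.793, 0.609, -0.0, 0.0]
ft_force: [-4.4, -0.6, 8.2]
width: 0.0512
grip_force: 28.0
```

```bash
python3 -m crank '[[[0,0,-0.1],0],[[0,0,-0.1],0],[[0,0,-0.15],0],[[0,0,-0.15],0],[[0,0,-0.2],0],[[0,0,-0.2],0]]' 0 28
python3 -m crank '[[[0,0,-0.4],0],[[0,0,-0.6],0],[[0,0,-0.6],0],[[0,0,-0.5],0],[[0,0,-0.3],0],[[0,0,-0.1],0],[[0,0,0],0],[[0,0,0],0]]'
python3 - <<'E'
from h import *
s=vision.camera('scene');s0=cv2.imread('pics/scene0.png')[:,:,::-1]
st=sensors.read_state();print(st['torque'],st['ft_force'])
# black pad facing the scene camera and basket rim tilt
m=vision.camera_model('scene');f=200/np.tan(np.radians(m['vertical_fov']/2))
def proj(p):
    q=(m['camera_from_world']@np.r_[p,1])[:3]; return q[:2]/q[2]*f+[m['cx'],m['cy']]
bx=np.array([np.cos(np.radians(75)),np.sin(np.radians(75)),0]);by=np.array([bx[1],-bx[0],0])
for dz in(.09,.1,.11):
  print(dz,[proj(np.array([.4996,-.039,.056+dz])+a*bx+b*by).round(1) for a,b in((.05,-.022),(-.05,-.022),(.05,.022),(-.05,.022))],'floor',[proj(np.array([.4996,-.039,.006+dz])+a*bx-.022*by).round(1) for a in(.05,-.05)])
g=s.astype(int)
for y in range(110,190,2): print(y,''.join('C' if (p[0]>140 and 18<p[0]-p[2]<70 and p[0]-p[1]<25) else '#' if p.max()<60 else '+' if p.max()-p.min()<18 else '.' for p in g[y,340:420]))
E
```

```text
time: 35.35
ee_pos: [0.5002, -0.0391, 0.0568]
eef_rot: [0.793, 0.609, 0.0, 0.0]
ft_force: [0.1, 0.3, -2.8]
width: 0.0514
grip_force: 28.0
time: 36.35
ee_pos: [0.4999, -0.039, 0.1308]
eef_rot: [0.793, 0.609, -0.0, -0.0]
ft_force: [-0.5, 0.3, -2.7]
width: 0.0513
grip_force: 28.0
[ 0.0164 -0.0272 -0.0777] [ 0.5946  0.1931 -2.5147]
0.09 [array([360.6, 172.2]), array([400.7, 165.4]), array([352.7, 165.5]), array([391.7, 159. ])] floor [array([360.4, 192.7]), array([399.7, 185.5])]
0.1 [array([360.7, 168. ]), array([400.9, 161.3]), array([352.7, 161.4]), array([391.8, 155. ])] floor [array([360.5, 188.7]), array([399.9, 181.5])]
0.11 [array([360.7, 163.8]), array([401.1, 157.1]), array([352.7, 157.3]), array([392., 151.])] floor [array([360.5, 184.6]), array([400.1, 177.5])]
110 CCCCCCCCCCCCCCC++++##+++++################################++++++++++++++++++++++
112 CCCCCCCCCCCCCCC++++#####+#################################++++++++++++++++++++++
114 CCCCCCC++++++#############################################+++++.++++++++++++++++
116 CCCCCCC###################################################+++
[... 2379 characters left out ...]
....................
174 ..............+++++++++++++++++++++++++#########++++++++++++....................
176 #.............+++++++++++++++++++++++++##+++++++++++++++++++++..C.............CC
178 #############++++++++++++++++++++++++++++++++++++++++++++++++++++++......CCCCCCC
180 #############++++++++++++++++++++++++++++++++++++++++++++++++C.+C.+..CCCCCCCCCCC
182 ##############.#+++++++++++++++++++++++++++++++..+CC.CCC+CCC.++++++++++CCCCCCCCC
184 ######.##########+++++++++++++++++++..C.........C+CC++.C++++++++C++C...+.+..CCCC
186 ####################++++++++.....................+CCC.++CCCCCC+C++++..++.+.++++.
188 #########################........................++++++++++++++++++++...+..++.+.
```

```bash
python3 -c "
from bench import r
print(r.close_job())"
```

```text
the job is handed in; nothing more can be done
None
```

I handed the job in at about 36 s: all three crowns are in the basket, held level by its squeezed catches about 10 cm above the cradle, and the shovel is upright and let go; one crown missed the basket when I tipped the shovel, so I picked it up off the bench and placed it in while the basket was still clipped.

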